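# Refit a caster wheel with its axle pin

### The arm

A 7-joint arm with a two-finger parallel gripper is mounted at the origin on the work surface. World frame = base frame: x ahead of the robot, y to its left, z up, the work surface at z = 0. Lengths are in m, angles in rad, forces in N, time in s.
With the tool pointing down it reaches from about 0.4 to 0.875 m from the base axis. Payload 6.5 kg.
Tool frame: the origin (TCP) lies on the mounting face of the last link; the fingertips stand 166 mm ahead of it and the grasp point (between the pads) lies 147 mm ahead of it; z points along the fingers, x is the direction in which the jaws open and shut, and the axes are right-handed (so a half turn about z gives the same grasp; the last joint's range is limited). The gripper opens to 88 mm and grips with 3 to 60 N. Pads are 18 mm wide; open, the fingers measure 123 mm over their backs; the gripper's body (75 mm by 187 mm) begins 45 mm behind the grasp point.
Start: joints at [1.159, 0.536, -0.004, 1.538, 0.003, 1.067, -0.071], TCP at [0.22, -0.612, 0.405] pointing down, gripper open.
Joint ranges: [-2.7, 2.7], [-0.37, 2.16], [-1.27, 1.26], [0.24, 2.4], [-1.31, 4.45], [0.19, 1.91], [-2.76, 2.76]. Speed limits (rad/s): [2.39, 2.39, 3.14, 3.14, 3.14, 3.14, 3.14].

### API

Orientations are given as [roll, pitch, yaw] about the fixed x, y, z axes, in that order (R = Rz(yaw) Ry(pitch) Rx(roll)).
In Python, from workcell import * gives the robot as it stands.
- The arm moves only by the tool carry_out, never from a script. Its argument "commands" is one flat list of numbers, 7 for each row, row after row: the shift along the tool's x, y, z in mm, then the turn, a rotation vector about the tool's x, y, z in degrees, then the finger opening in mm, from 0 to 88.1. A call has exactly 5 rows; each row is the pose to reach, as a shift and turn from the pose commanded when the call began, along the tool's axes at that moment; what a row does not reach only later rows make up. A row lasts 1/10 s, in which the tool goes at most 50 mm and 8.59 degrees, less where a joint would pass 70% of its speed; a pose out of reach is approached as far as the arm can. A call with a gripper value outside its range is refused whole. The fingers move at their own pace and stop on an object; "grip_force" is the grip in N (left out, the last holds). Time passes only in rows, so rows that repeat a pose let the fingers close, or fill a call up. It gives the time, the measured TCP pose, the force and the opening at its end, in the units of the state.
- get_obs(): the state, without advancing time (a new reading comes with each control period).
- grab_frame(name): name is "side" or "top" or "wrist"; returns a dict with "pixels" (384x512x3 uint8, blue, green, red), "depth" (384x512 float32, m along the optical axis (not along the pixel's ray), 0 where there is no reading), "vfov" (degrees; the focal length in pixels is half the picture's height over the tangent of half this angle, whatever the lens; pixels are square), "cx", "cy" (the principal point, pixels), "R" (3x3) and "t" (3): a world point X has camera coordinates R X + t. Camera axes: x right, y down, z forward; pixel columns grow to the right and rows downward; lengths in m; the calibration is good to about 2 mm. A picture is of the moment at which its call begins.
- sign_off(): hands the job in, once; it reports no verdict.
The state is a dict: "clock": time; "joint_positions": joint angles; "dq": joint speeds; "joint_torque": joint torques, N m; "ee_pos": TCP position; "eef_rot": TCP orientation; "ft_force": force on the tool from outside, world axes, zero at the start; "moment": the same for the moment, N m; "gripper_width": finger opening in m.
Only numpy, scipy, OpenCV 4.12 (cv2) and the standard library are available. Lean on these libraries where they do the work, as an engineer would, in place of code of your own. Each camera call takes 0.05 s, during which the arm holds its last target.

### The job

A trolley's caster fork is clamped in the vise, leaning over. Take the wheel from its wooden stand and set it down into the fork between the two cheeks, let go of it, then take the axle pin from its rest and thread it from the raised side through the cheek, the wheel and the other cheek until its square head sits flush against the cheek. Leave the pin and wheel in place, and do not disturb the spray can, the jar or the wrench.

Things in the scene. Friction and masses are not known exactly. Their poses are not given: they have to be found in the camera images.
- fork: Fixed grey steel caster fork held in the vise. Origin: on the axle line midway between its two cheeks, 160 mm above the bench. x: along the axle line, rising 25 degrees above level, out of the raised side where the pin enters (it faces away from the robot within about 20 degrees). y: level. z: up out of the fork's open mouth, leaning 25 degrees from vertical, back towards the robot.
- fork_entry (a point): Centre of the entry hole on the outer face of the raised cheek, 28 mm along x from the fork's origin; axes as the fork. The cheeks are plates filling fork x = 20 to 28 and -28 to -20 mm, y = -20 to 20, z = -50 to 20, each with an 18.5 mm hole on the axle line; 40 mm free between them.
- fork_saddle (a point): Bottom of the black saddle between the cheeks, 33 mm below the fork's origin along fork z; axes as the fork. Its two slanted pads (fork y within 25 mm either way, below z = -20 mm) carry the wheel so that its centre lies at the fork's origin; nothing else stands beside the wheel's seat.
- vise: Grey bench vise fixed to the bench, up to 80 mm tall, holding the fork's stem. Origin on the bench straight under the fork's origin; z up, x the level heading of the fork's x axis.
- wheel_center (a point): Caster wheel, rubber tread, grey hub: 60 mm across, 34 mm wide, bore 18.5 mm right through, 0.2 kg. The point is its centre; x axis: its axle (symmetric, either end first; its turn about the axle means nothing). It starts upright, axle level, centre 52 mm above the bench in a wooden stand, x pointing away from the robot within about 25 degrees.
- wheel_stand: Light wooden stand of the wheel, fixed, 90 x 75 mm foot 12 mm thick; origin under its centre, x along the starting wheel's axle. Its saddle reaches 25 mm to either side (y) and stays 20 mm below the wheel's centre, so the wheel's tread is free at both ends of its level diameter.
- pin_grip (a point): Axle pin: round steel shank 16 mm across, 77 mm long (last 14 mm tapering to 8 mm) on a square aluminium head 26 x 26 mm, 60 mm long; 0.22 kg. The point is the head's centre. x axis: along the pin from tip to head; the shank points to -x, starting 30 mm from this point. It starts level, axis 55 mm above the bench, shank towards the robot within about 25 degrees.
- pin_rest: Light wooden rest of the pin, fixed, foot 150 x 60 mm, 12 mm thick; origin under the pin's shoulder, x along the starting pin. The head lies flat on a ridge 16 mm wide, so its two upright sides are free; the shank lies in a notch between lips 57 mm high: lift the pin straight up.
- pin_shoulder (a point): Point on the pin's axis where the shank meets the face of the square head; this face touches the cheek when the pin is home (fork x = 28 mm). Axes as pin_grip.
- pin_tip (a point): Centre of the tapered tip of the pin, 77 mm from the shoulder. Axes as pin_grip.
- spray_can: White can standing on the bench, 60 mm across and 150 mm tall, origin at its foot. Leave alone.
- jar: Amber jar with a black lid, 70 mm across and 75 mm tall, origin at its foot. Leave alone.
- wrench: Steel wrench lying on the bench, 180 mm long along its x axis, origin under its middle. Leave alone.
Things that resemble listed ones, but are neither listed nor needed, are in the scene too. What is shaped like the part that bears pin_grip but black or purple is not meant.

How it is judged:
By the outcome, as a careful person would: the job done as asked, in the order asked, and still so for the second after the job is handed in, with the robot touching nothing.
It also fails if it takes over 72 s, if anything falls off the work surface, if the arm or the gripper's body presses on something with over 40 N, if the wrist force passes 120 N, or if a joint passes its speed limit or range.

## Working session

There is one attempt and no reset: what is moved stays moved. The work goes in short steps, Python scripts to look and compute and a tool call to move; the robot and the scene stay as the last step left them, time stands still between calls to the robot, and variables do not carry over. Pictures are saved under pics/ and viewed, and the job is handed in when it is done.

Besides the shell and the picture viewer there is one more tool, called after "Emit:" as name(argument=value, ...), one argument or row to a line, values as JSON. carry_out: Moves the arm, as the interface text tells. Its arguments: {"type":"object","properties":{"commands":{"type":"array"},"grip_force":{"type":"number"}},"required":["commands"]}

```bash
ls; mkdir -p pics; python3 - <<'E'
from workcell import *
import cv2,numpy as np
print(get_obs())
for n in ["side","top","wrist"]:
    f=grab_frame(n); cv2.imwrite(f"pics/{n}0.png",f["pixels"]); np.savez(f"pics/{n}0.npz",**f)
    print(n,f["vfov"],f["cx"],f["cy"],f["R"],f["t"], (f["depth"]>0).mean())
E
```

```text
pics
{'clock': 0.0, 'joint_positions': array([ 1.15877225,  0.53718878, -0.0044154 ,  1.53885401,  0.00259446,
        1.06732657, -0.07118641]), 'dq': array([ 0.00032459, -0.00120722,  0.0005969 ,  0.00014198, -0.00198174,
        0.00027955, -0.00071949]), 'joint_torque': array([-1.29453867e-03, -5.70974958e+01,  9.90313925e-01, -2.51601130e+01,
       -5.63284534e-02,  1.78432051e-02,  1.54980435e-04]), 'ee_pos': array([ 0.22021358, -0.61121183,  0.40383185]), 'eef_rot': array([ 3.14145587e+00,  1.76575736e-03, -1.22490952e+00]), 'ft_force': array([ 0.70603125,  0.79981448, -0.68415895]), 'moment': array([-0.023141  , -0.00550659, -0.04404907]), 'gripper_width': 0.08800479263385862}
side 49.06290310328293 247.19435303495658 188.0659896537968 [[ 9.75909372e-01 -2.18175492e-01 -5.93530623e-04]
 [-1.26421440e-01 -5.63267772e-01 -8.16545796e-01]
 [ 1.77815964e-01  7.96949730e-01 -5.77280358e-01]] [-0.53941277  0.17599574  1.49235931] 0.9950103759765625
top 51.71653474826199 250.84538534472713 186.77419969911472 [[-2.50780934e-02 -9.99672496e-01 -5.09802640e-03]
 [-9.76656215e-01  2.55883574e-02 -2.13278865e-01]
 [ 2.13339465e-01 -3.69608124e-04 -9.76978063e-01]] [0.0039167  0.59049154 1.26378087] 0.9958852132161459
wrist 66.36947985555005 247.16397996448745 191.24164337505164 [[ 0.33982436 -0.94048707 -0.00186391]
 [-0.89048904 -0.322395    0.32107746]
 [-0.30257011 -0.10745015 -0.9470511 ]] [-0.64795893 -0.04453564  0.39195347] 0.9962615966796875
```

View pics/side0.png

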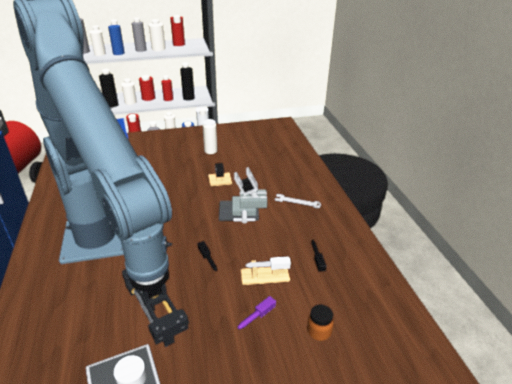

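View pics/top0.png

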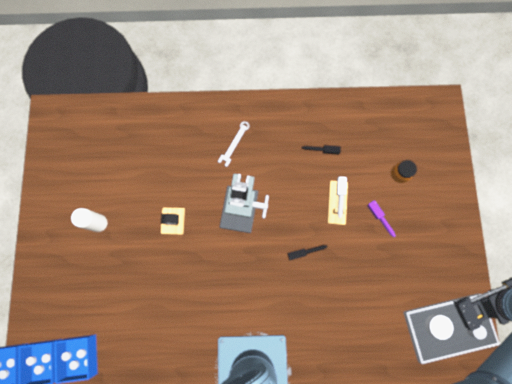

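View pics/wrist0.png

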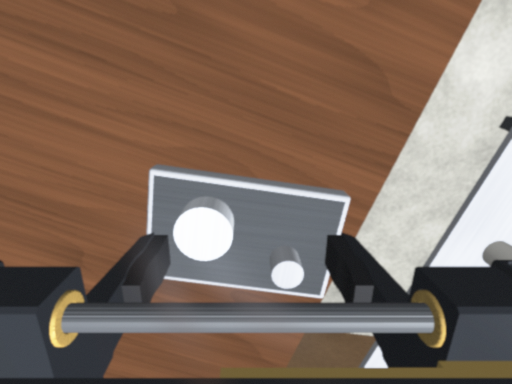

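```bash
cat > h.py <<'E'
import numpy as np,cv2
from scipy.spatial.transform import Rotation as Ro
def load(p): return dict(np.load(p))
def cloud(f):
    H,W=f["depth"].shape; fl=H/2/np.tan(np.radians(float(f["vfov"]))/2)
    v,u=np.mgrid[:H,:W]; d=f["depth"]
    P=np.stack([(u-f["cx"])/fl*d,(v-f["cy"])/fl*d,d],-1)
    return (P-f["t"])@f["R"]   # world
def proj(f,X):
    H=f["depth"].shape[0]; fl=H/2/np.tan(np.radians(float(f["vfov"]))/2)
    c=np.asarray(X)@f["R"].T+f["t"]
    return np.stack([c[...,0]/c[...,2]*fl+f["cx"],c[...,1]/c[...,2]*fl+f["cy"]],-1)
E
python3 - <<'E'
from h import *
f=load("pics/top0.npz");C=cloud(f);im=f["pixels"]
for (u,v) in [(170,219),(171,210),(341,195),(330,205),(240,194),(240,215),(262,205),(235,145),(90,218),(405,170)]:
    print((u,v),C[v,u].round(3),im[v,u])
cv2.imwrite("pics/top0z.png",cv2.resize(im[150:260,130:370],None,fx=3.3,fy=3.3,interpolation=cv2.INTER_CUBIC))
g=load("pics/side0.npz")
cv2.imwrite("pics/side0z.png",cv2.resize(g["pixels"][140:300,180:340],None,fx=3.7,fy=3.7,interpolation=cv2.INTER_CUBIC))
E
```

```text
(170, 219) [0.486 0.255 0.08 ] [73 69 71]
(171, 210) [0.526 0.265 0.018] [199 244 247]
(341, 195) [ 0.554 -0.31   0.069] [243 240 238]
(330, 205) [ 0.53  -0.282  0.012] [192 244 248]
(240, 194) [0.553 0.024 0.13 ] [59 59 59]
(240, 215) [0.5   0.028 0.035] [145 142 133]
(262, 205) [ 0.531 -0.047  0.046] [247 246 246]
(235, 145) [0.757 0.042 0.009] [246 243 242]
(90, 218) [0.488 0.491 0.139] [247 247 247]
(405, 170) [ 0.63  -0.525  0.082] [64 60 58]
```

View pics/top0z.png

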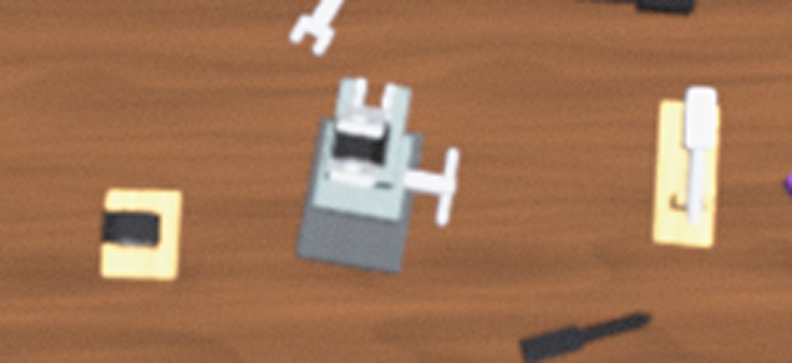

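View pics/side0z.png

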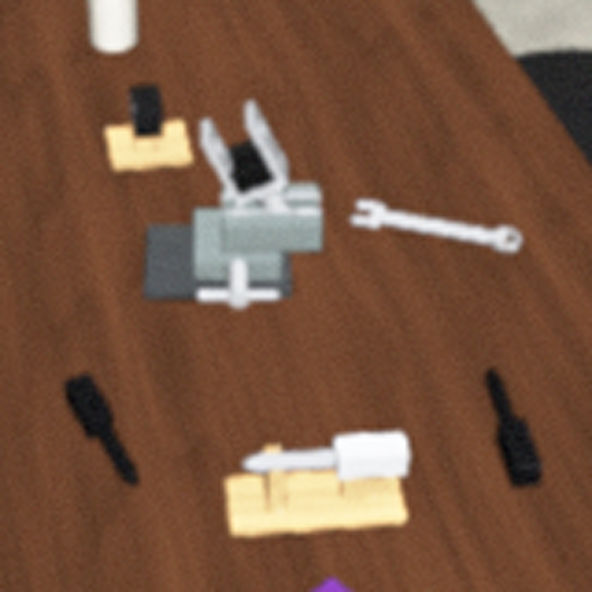

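```bash
python3 - <<'E'
from h import *
f=load("pics/wrist0.npz")
c=-f["R"].T@f["t"]
T=Ro.from_euler('xyz',[3.14145587e+00,1.76575736e-03,-1.22490952e+00]).as_matrix()
p=np.array([ 0.22021358,-0.61121183,0.40383185])
print("cam in tool",T.T@(c-p)); print("cam axes(rows) in tool\n",(f["R"]@T).round(4))
print(T.round(3))
E
```

```text
cam in tool [-0.00103216 -0.08426849  0.01953056]
cam axes(rows) in tool
 [[ 1.000e+00 -8.000e-04  1.000e-04]
 [ 8.000e-04  9.471e-01 -3.209e-01]
 [ 2.000e-04  3.209e-01  9.471e-01]]
[[ 0.339 -0.941 -0.001]
 [-0.941 -0.339  0.002]
 [-0.002  0.    -1.   ]]
```

```bash
cat >> h.py <<'E'
def cur(o):
    return np.array(o["ee_pos"]),Ro.from_euler('xyz',o["eef_rot"]).as_matrix()
def plan(o,p,R):
    p0,R0=cur(o)
    s=R0.T@(np.asarray(p)-p0)*1000; r=Ro.from_matrix(R0.T@R).as_rotvec(degrees=True)
    print("shift",s.round(1),"len",np.linalg.norm(s).round(1),"rot",r.round(2), "rows",max(np.linalg.norm(s)/50,np.linalg.norm(r)/8.59).round(1))
def down(yaw): # tool pointing down, tool x heading yaw(rad)
    return Ro.from_euler('xyz',[np.pi,0,yaw]).as_matrix()
def snap(n,name):
    from workcell import grab_frame,get_obs
    f=grab_frame(n); cv2.imwrite(f"pics/{name}.png",f["pixels"]); o=get_obs(); np.savez(f"pics/{name}.npz",ee_pos=o["ee_pos"],eef_rot=o["eef_rot"],**f); return f,o
E
python3 - <<'E'
from h import *
from workcell import *
plan(get_obs(),[0.55,-0.30,0.34],down(-np.pi/2))
E
```

```text
shift [-181.  -415.8   64.3] len 458.0 rot [ 0.02  0.07 19.82] rows 9.2
```

Emit:
carry_out(
  commands=[-18,-42,6,0,0,4,88,-36,-84,13,0,0,8,88,-54,-126,19,0,0,12,88,-72,-168,26,0,0,16,88,-90,-208,32,0,0,20,88],
)

```text
clock: 0.65
ee_pos: [0.3868, -0.4547, 0.3722]
eef_rot: [3.141, 0.0, -1.577]
ft_force: [0.4, -0.7, -0.2]
gripper_width: 0.088
```

```bash
python3 - <<'E'
from h import *
from workcell import *
o=get_obs();print(o["ee_pos"],o["eef_rot"],o["clock"],o["gripper_width"])
plan(o,[0.55,-0.30,0.34],down(-np.pi/2))
E
```

```text
[ 0.38676758 -0.4546596   0.37223629] [ 3.14146185e+00  4.27554683e-04 -1.57652475e+00] 0.65 0.08796760353813485
shift [-155.6 -162.3   32.3] len 227.2 rot [ 0.01  0.02 -0.33] rows 4.5
```

Emit:
carry_out(
  commands=[-33,-34,7,0,0,0,88,-66,-68,14,0,0,0,88,-99,-102,21,0,0,0,88,-132,-136,28,0,0,0,88,-155,-162,32,0,0,0,88],
)

```text
clock: 1.15
ee_pos: [0.55, -0.2985, 0.3399]
eef_rot: [3.141, 0.002, -1.571]
ft_force: [-0.1, 0.1, -0.1]
gripper_width: 0.0876
```

```bash
python3 - <<'E'
from h import *
f,o=snap("wrist","pin1");print(o["ee_pos"],o["dq"].round(3),o["clock"])
E
```

```text
[ 0.5540357  -0.29349549  0.33947157] [ 0.039 -0.026 -0.015  0.037 -0.013  0.004  0.103] 1.2
```

View pics/pin1.png

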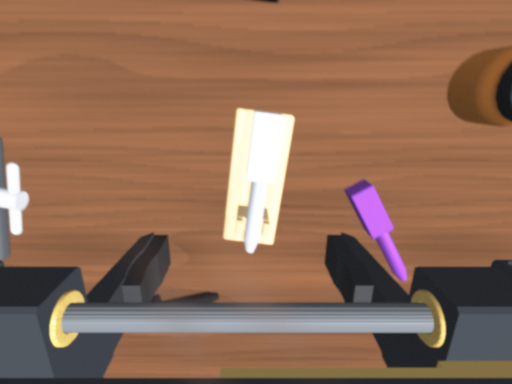

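```bash
cat > pin.py <<'E'
from h import *
import sys
def pin(fn,zax=0.055):
    f=load(fn);C=cloud(f);im=f["pixels"].astype(int)
    b,g,r=im[...,0],im[...,1],im[...,2]
    m=(abs(b-r)<22)&(b>150)&(C[...,2]>0.035)&(C[...,2]<0.1)
    n,l,st,_=cv2.connectedComponentsWithStats(m.astype(np.uint8))
    k=1+np.argmax(st[1:,4]); m=l==k; print("area",st[k])
    P=C[m]; top=P[(P[:,2]>np.percentile(P[:,2],97)-.004)]
    print("zmax",np.percentile(P[:,2],[50,95,99]))
    q=top[:,:2].astype(np.float32)
    (c,s,a)=cv2.minAreaRect(q*1000); print("head rect mm",c,s,a)
    # shank axis
    h=top[:,:2].mean(0)
    return P,top
if __name__=="__main__":
    P,top=pin(sys.argv[1])
    c=top[:,:2].mean(0)
    print("top mean",c,"n",len(top))
    lo=P[P[:,2]<0.066]; 
    u,s,vt=np.linalg.svd(P[:,:2]-P[:,:2].mean(0),full_matrices=False); d=vt[0]*np.sign(vt[0,0]); print("yaw",np.degrees(np.arctan2(d[1],d[0])))
    t=(P[:,:2]-c)@d; s=(P[:,:2]-c)@np.array([-d[1],d[0]])
    print("extent",t.min(),t.max())
    for a in np.arange(-.12,.04,.01):
        k=(t>a)&(t<a+.01)
        if k.sum()>3: print(round(a,3),k.sum(),s[k].min().round(4),s[k].max().round(4),np.median(P[k,2]).round(4),P[k,2].max().round(4))
E
python3 pin.py pics/pin1.npz; python3 pin.py pics/top0.npz
```

```text
area [ 245  112   41  141 3149]
zmax [0.06777525 0.06936688 0.06982938]
head rect mm (585.4781494140625, -312.9640197753906) (26.064640045166016, 59.96091079711914) 83.06945037841797
top mean [ 0.58687769 -0.31294293] n 2030
yaw -7.3034688276922965
extent -0.10800329294624299 0.02864305144924812
-0.11 48 -0.0046 0.0046 0.0601 0.0622
-0.1 107 -0.0075 0.0069 0.0621 0.0637
-0.09 144 -0.0077 0.0072 0.062 0.0651
-0.08 145 -0.0073 0.0077 0.0622 0.0644
-0.07 153 -0.0073 0.0074 0.0623 0.0646
-0.06 152 -0.0077 0.0074 0.0623 0.0649
-0.05 163 -0.0077 0.0075 0.0622 0.0647
-0.04 147 -0.0119 0.0107 0.0627 0.0691
-0.03 316 -0.0133 0.0127 0.0684 0.0705
-0.02 332 -0.0131 0.0128 0.0684 0.0704
-0.01 342 -0.0132 0.0128 0.0684 0.0704
-0.0 357 -0.0132 0.0129 0.0684 0.0708
0.01 373 -0.0131 0.0129 0.0683 0.0704
0.02 370 -0.0128 0.0129 0.0681 0.0704
area [224 176  44  42 618]
zmax [0.04603236 0.08364233 0.08606335]
head rect mm (580.0157470703125, 23.483112335205078) (67.92338562011719, 98.96511840820312) 78.48236846923828
top mean [0.5771181  0.00445577] n 93
yaw -74.2542086184303
extent -0.09092344088748378 0.06432530089005778
-0.09 14 -0.0456 -0.0221 0.0442 0.0495
-0.08 37 -0.0533 -0.005 0.044 0.0495
-0.07 53 -0.0569 0.0151 0.047 0.0828
-0.06 50 -0.062 0.0328 0.047 0.0841
-0.05 31 -0.066 0.0337 0.0458 0.0795
-0.04 30 -0.0732 -0.0396 0.0448 0.0519
-0.03 36 -0.079 -0.0422 0.0463 0.0807
-0.02 46 -0.0806 -0.0335 0.0478 0.0878
-0.01 45 -0.0718 -0.0148 0.071 0.0873
-0.0 54 -0.056 0.0308 0.0656 0.0861
0.01 85 -0.0591 0.0441 0.0769 0.0872
0.02 53 -0.0977 0.0427 0.0466 0.0871
0.03 40 -0.0952 0.0356 0.0428 0.0823
```

```bash
python3 - <<'E'
from h import *
from workcell import *
plan(get_obs(),[0.56,0.02,0.46],down(-np.pi/2))
E
```

```text
shift [-314.1   -8.3 -118.9] len 335.9 rot [-0.15  0.29  0.36] rows 6.7
```

Emit:
carry_out(
  commands=[-40,0,-24,0,0,0,88,-85,0,-40,0,0,0,88,-130,-2,-55,0,0,0,88,-175,-4,-70,0,0,0,88,-220,-6,-85,0,0,0,88],
)

```text
clock: 1.7
ee_pos: [0.5543, -0.0804, 0.4262]
eef_rot: [3.141, -0.0, -1.574]
ft_force: [0.4, -0.5, 0.0]
gripper_width: 0.0881
```

Emit:
carry_out(
  commands=[-45,0,-15,0,0,0,88,-80,-2,-30,0,0,0,88,-94,-2,-34,0,0,0,88,-94,-2,-34,0,0,0,88,-94,-2,-34,0,0,0,88],
)

```text
clock: 2.2
ee_pos: [0.5568, 0.0101, 0.4589]
eef_rot: [3.14, -0.001, -1.576]
ft_force: [-0.0, -0.9, -0.6]
gripper_width: 0.0874
```

```bash
python3 - <<'E'
from h import *
f,o=snap("wrist","fork1");print(o["ee_pos"],o["eef_rot"],o["dq"].round(3),o["clock"])
E
```

```text
[0.55682545 0.00957093 0.45871491] [ 3.13993099e+00 -1.48172511e-03 -1.57718756e+00] [ 0.008  0.002  0.002 -0.    -0.004  0.002 -0.002] 2.25
```

View pics/fork1.png

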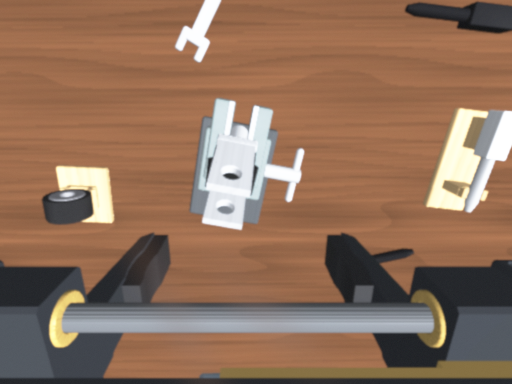

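```bash
cat > fork.py <<'E'
from h import *
import sys
f=load(sys.argv[1]);C=cloud(f)
v,u=np.mgrid[:384,:512]
m=(C[...,2]>0.10)&(C[...,2]<0.20)&(abs(C[...,1])<.1)&(abs(C[...,0]-.56)<.12)
print(m.sum(), C[m].min(0),C[m].max(0))
# local normals
dx=cv2.blur(np.roll(C,-2,1)-np.roll(C,2,1),(3,3)); dy=cv2.blur(np.roll(C,-2,0)-np.roll(C,2,0),(3,3))
n=np.cross(dx,dy); n/=np.linalg.norm(n,axis=-1,keepdims=True)+1e-12
n*=np.sign(n[...,2:3])
el=np.degrees(np.arcsin(n[...,2])); az=np.degrees(np.arctan2(n[...,1],n[...,0]))
face=m&(abs(el-25)<12)&(abs(az)<30)
nl,l,st,ce=cv2.connectedComponentsWithStats(face.astype(np.uint8))
for k in range(1,nl):
    if st[k,4]<60: continue
    P=C[l==k]; c=P.mean(0)
    for it in range(3):
        U,S,V=np.linalg.svd(P-P.mean(0),full_matrices=False); nn=V[2]*np.sign(V[2,2]); r=(P-P.mean(0))@nn; P=P[abs(r)<.002]
    c=P.mean(0)
    print("comp",st[k],"c",c.round(4),"n",nn.round(4),"el",np.degrees(np.arcsin(nn[2])).round(2),"az",np.degrees(np.arctan2(nn[1],nn[0])).round(2),"rms",r.std().round(5))
    a=np.arctan2(nn[1],nn[0]); hx=np.array([np.cos(a),np.sin(a),0]); Y=np.array([-np.sin(a),np.cos(a),0])
    X=hx*np.cos(np.radians(25))+np.array([0,0,np.sin(np.radians(25))]); Z=np.cross(X,Y)
    y=(P)@Y; z=P@Z
    print("  x",(P@X).mean().round(4),"y",np.percentile(y,[.5,99.5]).round(4),"mid",np.percentile(y,[.5,99.5]).mean().round(4),"z",np.percentile(z,[.5,99.5]).round(4))
    np.savez(f"pics/comp{k}.npz",P=P)
vis=f["pixels"].copy(); vis[face]=(0,0,255)
cv2.imwrite("pics/facez.png",cv2.resize(vis[80:240,160:320],None,fx=3.7,fy=3.7,interpolation=cv2.INTER_NEAREST))
E
python3 fork.py pics/fork1.npz
```

```text
3782 [ 5.07052977e-01 -3.70635247e-04  1.16454090e-01] [0.59720017 0.05634514 0.19153525]
comp [ 211  137   43   52 1155] c [0.5762 0.0247 0.1561] n [ 0.8893 -0.1772  0.4215] el 24.93 az -11.27 rms 0.00045
  x 0.5737 y [0.1192 0.1537] mid 0.1364 z [-0.1321 -0.0593]
comp [207 194  36  29 427] c [0.5253 0.0333 0.1531] n [ 0.8889 -0.1788  0.4217] el 24.94 az -11.37 rms 0.00054
  x 0.5254 y [0.1204 0.1534] mid 0.1369 z [-0.093  -0.0586]
```

View pics/facez.png

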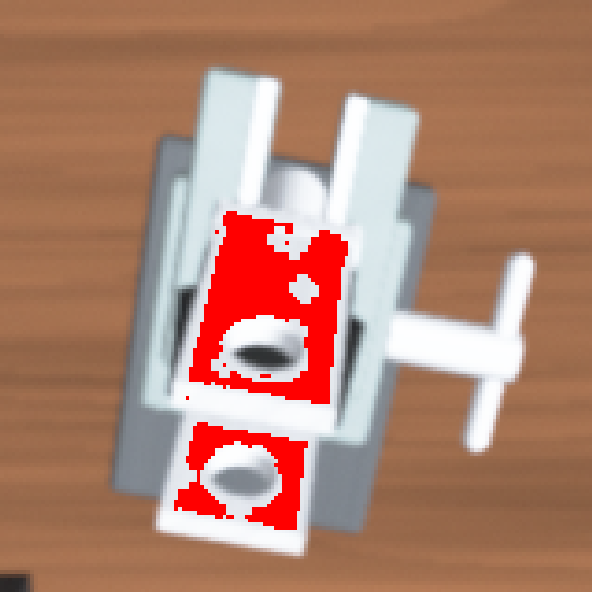

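```bash
cat > forkpose.py <<'E'
from h import *
a=np.radians(-11.3);hx=np.array([np.cos(a),np.sin(a),0]);Y=np.array([-np.sin(a),np.cos(a),0]);zu=np.array([0,0,1.])
X=hx*np.cos(np.radians(25))+zu*np.sin(np.radians(25));Z=np.cross(X,Y)
FR=np.column_stack([X,Y,Z])
X0,Y0=0.5456,0.1366
zz=(0.16-X0*np.sin(np.radians(25)))/np.cos(np.radians(25))
O=FR@np.array([X0,Y0,zz])
TR=np.column_stack([-Y,-X,-Z])  # tool axes
E
python3 - <<'E'
from forkpose import *
print(O,np.linalg.det(TR))
f=load("pics/fork1.npz");C=cloud(f)
L=(C-O)@FR*1000
for x0,name in((28,'outer'),(-20,'lower inner')):
    fl=192/np.tan(np.radians(float(f["vfov"]))/2)
    v,u=np.mgrid[:384,:512]
    d=np.stack([(u-f["cx"])/fl,(v-f["cy"])/fl,np.ones(u.shape)],-1)@f["R"]
    c=-f["R"].T@f["t"]; s=(O+X*x0/1000-c)@X/(d@X)
    P=((c+d*s[...,None])-O)@FR*1000
    hole=(abs(P[...,1])<14)&(abs(P[...,2])<14)&(L[...,0]<x0-2.5)
    print(name,hole.sum(),P[hole].mean(0),P[hole].min(0),P[hole].max(0))
E
```

```text
[0.5439363  0.03061119 0.16      ] 1.0
outer 168 [28.         -0.16374669  2.71419465] [28.         -8.67965055 -5.98985381] [28.          9.21445874 11.21493705]
lower inner 156 [-20.          -0.14464564   2.33274329] [-20.          -8.76770895  -5.78024245] [-20.           8.43033337  10.08142675]
```

```bash
python3 - <<'E'
from h import *
from workcell import *
f=load("pics/fork1.npz");C=cloud(f);L=C.reshape(-1,3);k=(L[:,1]>.15)&(L[:,2]>.06)&(L[:,2]<.1)
print(k.sum(),L[k].mean(0),np.median(L[k],0))
plan(get_obs(),[0.49,0.25,0.34],down(-np.pi/2))
E
```

```text
1150 [0.49209181 0.25472252 0.07537061] [0.49270623 0.25292381 0.07743292]
shift [-240.2   68.2  118.5] len 276.3 rot [ 0.1  -0.08 -0.37] rows 5.5
```

Emit:
carry_out(
  commands=[-47,10,12,0,0,0,88,-90,22,35,0,0,0,88,-132,34,58,0,0,0,88,-174,46,80,0,0,0,88,-215,58,103,0,0,0,88],
)

```text
clock: 2.75
ee_pos: [0.4999, 0.2264, 0.3553]
eef_rot: [3.141, -0.001, -1.578]
ft_force: [0.7, -0.1, 0.9]
gripper_width: 0.0878
```

Emit:
carry_out(
  commands=[-20,9,13,0,0,0,88,-24,9,15,0,0,0,88,-24,9,15,0,0,0,88,-24,9,15,0,0,0,88,-24,9,15,0,0,0,88],
)

```text
clock: 3.25
ee_pos: [0.4921, 0.2493, 0.3424]
eef_rot: [-3.14, -0.0, -1.578]
ft_force: [0.2, -0.1, -0.1]
gripper_width: 0.0881
```

```bash
python3 - <<'E'
from h import *
f,o=snap("wrist","wh1");print(o["ee_pos"],o["eef_rot"],o["clock"])
C=cloud(f);L=C.reshape(-1,3)
for z in(.079,.07,.06):
    k=(abs(L[:,1]-.25)<.06)&(L[:,2]>z)&(L[:,2]<.1)&(abs(L[:,0]-.49)<.06); q=(L[k][:,:2]*1000).astype(np.float32)
    print(z,k.sum(),L[k].mean(0),L[k][:,2].max(),cv2.minAreaRect(q))
E
```

```text
[0.49183497 0.24964294 0.34237731] [-3.14022074e+00 -1.66037101e-04 -1.57701638e+00] 3.3
0.079 1045 [0.49027667 0.26256957 0.08139236] 0.08455644980085854 ((489.8672790527344, 262.982421875), (31.378746032714844, 31.873117446899414), 88.2685546875)
0.07 1956 [0.49148312 0.26244122 0.07848373] 0.08455644980085854 ((490.2945251464844, 262.9920654296875), (49.630245208740234, 33.0822639465332), 87.36161804199219)
0.06 2376 [0.49241692 0.26213043 0.07622219] 0.08455644980085854 ((490.30145263671875, 262.4076232910156), (57.00638961791992, 33.25030517578125), 87.1146469116211)
```

View pics/wh1.png

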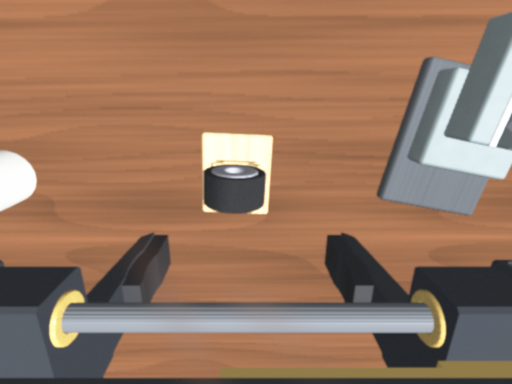

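```bash
python3 - <<'E'
from h import *
from workcell import *
plan(get_obs(),[0.490,0.2628,0.199],down(np.radians(-92.7)))
E
```

```text
shift [-13.2   2.1 143.4] len 144.0 rot [-0.08 -0.01  2.34] rows 2.9
```

Emit:
carry_out(
  commands=[-13,2,20,0,0,2.4,88,-13,2,50,0,0,2.4,88,-13,2,80,0,0,2.4,88,-13,2,80,0,0,2.4,88,-13,2,80,0,0,2.4,88],
)

```text
clock: 3.8
ee_pos: [0.4893, 0.2638, 0.2623]
eef_rot: [-3.142, -0.0, -1.617]
ft_force: [-0.5, 0.7, 0.4]
gripper_width: 0.088
```

```bash
python3 - <<'E'
from h import *
from workcell import *
plan(get_obs(),[0.490,0.2628,0.199],down(np.radians(-92.7)))
E
```

```text
shift [ 1.  -0.8 63.3] len 63.3 rot [-0.   -0.01  0.06] rows 1.3
```

Emit:
carry_out(
  commands=[1,-1,30,0,0,0,88,1,-1,55,0,0,0,88,1,-1,63,0,0,0,88,1,-1,63,0,0,0,88,1,-1,63,0,0,0,50],
  grip_force=25,
)

```text
clock: 4.3
ee_pos: [0.4906, 0.2636, 0.2003]
eef_rot: [-3.14, 0.001, -1.616]
ft_force: [-0.1, 0.1, -0.0]
gripper_width: 0.0818
```

Emit:
carry_out(
  commands=[0,0,0,0,0,0,50,0,0,0,0,0,0,50,0,0,0,0,0,0,50,0,0,0,0,0,0,50,0,0,0,0,0,0,50],
)

```text
clock: 4.8
ee_pos: [0.4902, 0.2622, 0.1994]
eef_rot: [-3.141, -0.002, -1.617]
ft_force: [-0.5, -4.4, 6.4]
gripper_width: 0.0593
```

```bash
python3 - <<'E'
from forkpose import *
from workcell import *
o=get_obs()
plan(o,[0.49,0.262,0.40],down(-1.617))
for k in (100,):
    p=O+Z*(0.147+k/1000); print(p); plan(o,p,TR)
E
```

```text
shift [ 6.000e-01  1.000e-01 -2.006e+02] len 200.6 rot [-0.02 -0.1   0.01] rows 4.0
[0.44157316 0.05106536 0.38385802]
shift [ 213.5   38.8 -184.1] len 284.5 rot [24.92  1.79  8.55] rows 5.7
```

Emit:
carry_out(
  commands=[0,0,-30,0,0,0,50,0,0,-75,0,0,0,50,0,0,-120,0,0,0,50,0,0,-160,0,0,0,50,0,0,-190,0,0,0,50],
)

```text
clock: 5.3
ee_pos: [0.4898, 0.2633, 0.3916]
eef_rot: [-3.139, 0.001, -1.616]
ft_force: [0.5, 0.6, -1.9]
gripper_width: 0.0593
```

```bash
python3 - <<'E'
from forkpose import *
from workcell import *
o=get_obs()
plan(o,O+Z*(0.147+0.100),TR)
E
```

```text
shift [214.2  38.6   7.4] len 217.8 rot [24.84  1.99  8.56] rows 4.4
```

Emit:
carry_out(
  commands=[43,8,1,5,0.4,1.7,50,86,16,3,10,0.8,3.4,50,129,24,4,15,1.2,5.1,50,172,31,6,20,1.6,6.8,50,214,39,7,24.9,1.9,8.6,50],
)

```text
clock: 5.8
ee_pos: [0.4401, 0.0495, 0.3818]
eef_rot: [-2.703, 0.001, -1.77]
ft_force: [0.7, -0.6, -2.3]
gripper_width: 0.0599
```

Emit:
carry_out(
  commands=[0,0,0,0,0,0,50,0,0,0,0,0,0,50,0,0,0,0,0,0,50,0,0,0,0,0,0,50,0,0,0,0,0,0,50],
)

```text
clock: 6.3
ee_pos: [0.4415, 0.0522, 0.3817]
eef_rot: [-2.706, 0.0, -1.767]
ft_force: [-0.3, 1.6, -2.2]
gripper_width: 0.0592
```

```bash
python3 - <<'E'
from forkpose import *
f,o=snap("wrist","wf1");snap("side","wf1s")
print(o["ee_pos"],o["ft_force"],o["moment"])
plan(o,O+Z*(0.147+0.100),TR)
L=(cloud(f)-O)@FR*1000
# wheel points
b=L.reshape(-1,3);k=(b[:,2]>60)&(b[:,2]<140)&(abs(b[:,1])<28)&(abs(b[:,0])<40)
print(k.sum()); 
if k.sum(): print(np.percentile(b[k],[1,50,99],axis=0).round(1))
cv2.imwrite("pics/wf1sz.png",cv2.resize(cv2.imread("pics/wf1s.png")[100:260,160:340],None,fx=3.3,fy=3.3,interpolation=cv2.INTER_CUBIC))
E
```

```text
[0.44146097 0.05201377 0.3816668 ] [-0.48702301 -0.00919868 -2.09541863] [0.13543945 0.52540773 0.03425799]
shift [ 0.9 -1.2 -1.9] len 2.4 rot [0.07 0.02 0.04] rows 0.0
9745
[[-16.4 -27.4  74. ]
 [ 13.5   1.3 116.9]
 [ 15.5  27.2 128.6]]
```

View pics/wf1.png

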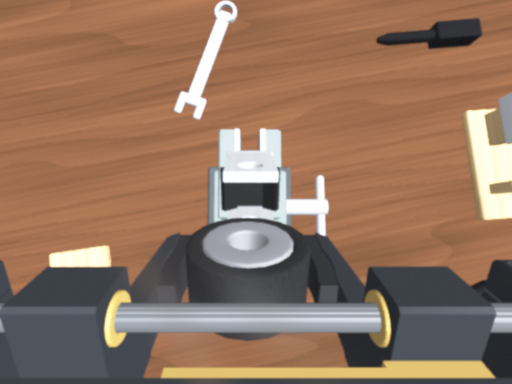

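View pics/wf1sz.png

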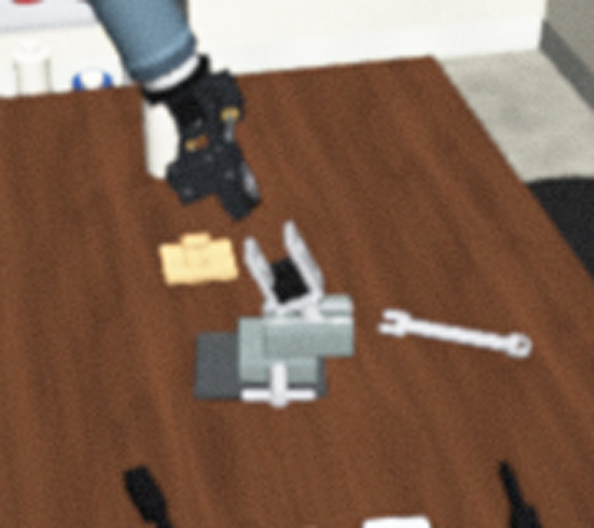

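Emit:
carry_out(
  commands=[1,-1,10,0,0,0,50,1,-1,25,0,0,0,50,1,-1,40,0,0,0,50,1,-1,50,0,0,0,50,1,-1,55,0,0,0,50],
)

```text
clock: 6.9
ee_pos: [0.4648, 0.0454, 0.331]
eef_rot: [-2.708, -0.001, -1.769]
ft_force: [0.6, 0.5, -1.4]
gripper_width: 0.059
```

```bash
python3 - <<'E'
from forkpose import *
f,o=snap("wrist","wf2")
print(o["ee_pos"],o["ft_force"],o["moment"])
plan(o,O+Z*(0.147),TR)
L=(cloud(f)-O)@FR*1000
b=L.reshape(-1,3);k=(b[:,2]>25)&(b[:,2]<70)&(abs(b[:,1])<22)&(b[:,0]>5)&(b[:,0]<19.5)&(b[:,1]**2+(b[:,2]-43)**2>11**2)
P=b[k];P=P[P[:,0]>12];A=np.c_[np.ones(len(P)),P[:,1],P[:,2]-43];c=np.linalg.lstsq(A,P[:,0],rcond=None)[0]
print(k.sum(),c,np.degrees(c[1:]))
E
```

```text
[0.46478808 0.04541854 0.3309456 ] [ 0.37158912  0.03553022 -1.78603634] [ 0.1508638   0.55024997 -0.01661231]
shift [-1.  -0.8 42. ] len 42.0 rot [ 0.14 -0.06 -0.  ] rows 0.8
4723 [ 1.49351072e+01  2.36749926e-03 -2.55601354e-02] [ 0.13564772 -1.46448788]
```

View pics/wf2.png

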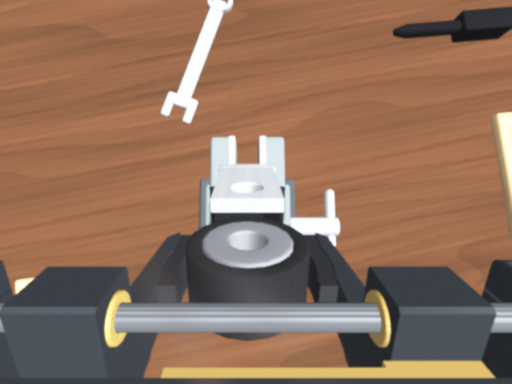

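Emit:
carry_out(
  commands=[-1,-1,8,0,0,0,50,-1,-1,16,0,0,0,50,-1,-1,24,0,0,0,50,-1,-1,31,0,0,0,50,-1,-1,36,0,0,0,50],
)

```text
clock: 7.45
ee_pos: [0.4808, 0.0433, 0.2994]
eef_rot: [-2.707, -0.0, -1.768]
ft_force: [0.3, 0.1, -2.8]
gripper_width: 0.0592
```

```bash
python3 - <<'E'
from forkpose import *
from workcell import *
o=get_obs()
print(o["ee_pos"],FR.T@o["ft_force"],o["moment"])
plan(o,O+Z*(0.147),TR)
E
```

```text
[0.48075244 0.04334492 0.29936815] [-0.97486233  0.12787042 -2.66079243] [ 0.17678295  0.58992329 -0.00503279]
shift [0.1 0.5 6.6] len 6.6 rot [ 0.07 -0.02 -0.01] rows 0.1
```

Emit:
carry_out(
  commands=[0,0,2,0,0,0,50,0,0,4,0,0,0,50,0,0,5.5,0,0,0,50,0,0,6.5,0,0,0,50,0,0,6.5,0,0,0,50],
)

```text
clock: 7.95
ee_pos: [0.4832, 0.0429, 0.2945]
eef_rot: [-2.706, 0.0, -1.768]
ft_force: [-2.4, 0.4, 3.0]
gripper_width: 0.0591
```

```bash
python3 - <<'E'
from forkpose import *
from workcell import *
o=get_obs()
print(o["ee_pos"],FR.T@o["ft_force"],o["moment"])
plan(o,O+Z*(0.147),TR)
E
```

```text
[0.48321881 0.04286837 0.29451088] [-0.92718325 -0.05108408  3.7534753 ] [0.16411557 0.74457485 0.01601944]
shift [0.1 0.7 1.1] len 1.3 rot [ 0.02  0.01 -0.03] rows 0.0
```

Emit:
carry_out(
  commands=[0,0,0,0,0,0,80,0,0,0,0,0,0,80,0,0,0,0,0,0,80,0,0,0,0,0,0,80,0,0,0,0,0,0,80],
)

```text
clock: 8.45
ee_pos: [0.4833, 0.0429, 0.2942]
eef_rot: [-2.706, 0.0, -1.768]
ft_force: [0.5, 0.7, -0.3]
gripper_width: 0.0803
```

Emit:
carry_out(
  commands=[0,0,-10,0,0,0,80,0,0,-30,0,0,0,80,0,0,-60,0,0,0,80,0,0,-90,0,0,0,80,0,0,-120,0,0,0,80],
)

```text
clock: 8.95
ee_pos: [0.4326, 0.0528, 0.4044]
eef_rot: [-2.706, 0.0, -1.768]
ft_force: [1.3, -0.5, 0.9]
gripper_width: 0.0801
```

```bash
python3 - <<'E'
from forkpose import *
f,o=snap("wrist","wf3");print(o["ee_pos"],o["clock"],o["gripper_width"])
L=(cloud(f)-O)@FR*1000
k=(L[...,2]>21)&(L[...,2]<35)&(abs(L[...,1])<35)&(abs(L[...,0])<40);b=L[k];print(k.sum(),np.percentile(b,[1,50,99],axis=0).round(1))
k=(L[...,2]>-30)&(abs(L[...,0])<16)&(abs(L[...,1])>22)&(abs(L[...,1])<40);b=L[k]
print(np.percentile(b,[0.5,50,99.5],axis=0).round(1))
cv2.imwrite("pics/wf3z.png",cv2.resize(f["pixels"][100:384,100:400],None,fx=2,fy=2))
E
```

```text
[0.43244723 0.05343723 0.40808022] 9.0 0.08004114187836223
2181 [[-25.  -20.8  21. ]
 [  1.4  -0.2  27.7]
 [ 26.9  21.1  31.4]]
[[-15.1 -40.  -23.1]
 [  3.1 -38.9 108.3]
 [ 15.6  29.5 149.5]]
```

View pics/wf3z.png

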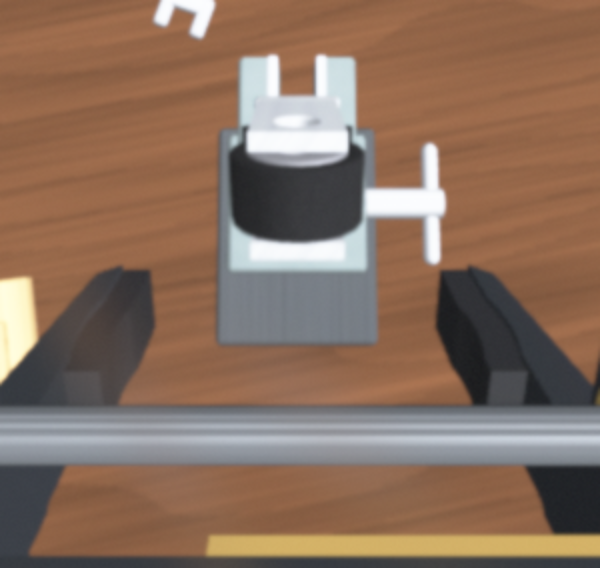

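```bash
python3 - <<'E'
from forkpose import *
from workcell import *
o=get_obs()
plan(o,[0.57,-0.313,0.36],down(np.radians(-97.1)))
E
```

```text
shift [ 332.6 -166.7  130.7] len 394.3 rot [-25.21  -0.77  -4.13] rows 7.9
```

Emit:
carry_out(
  commands=[43,-20,6,-3,0,0,88,86,-40,14,-6,0,-1,88,129,-62,30,-9,0,-2,88,170,-84,48,-12,0,-2,88,210,-106,66,-15,0,-3,88],
)

```text
clock: 9.5
ee_pos: [0.5055, -0.1584, 0.3916]
eef_rot: [-2.969, -0.014, -1.718]
ft_force: [0.5, 0.5, -0.1]
gripper_width: 0.0881
```

```bash
python3 - <<'E'
from forkpose import *
from workcell import *
o=get_obs()
plan(o,[0.57,-0.313,0.36],down(np.radians(-97.1)))
E
```

```text
shift [143.  -79.4  48. ] len 170.5 rot [-9.88 -0.93 -1.24] rows 3.4
```

Emit:
carry_out(
  commands=[40,-22,14,-3,0,0,88,80,-44,28,-6,-0.5,-0.6,88,120,-66,40,-9,-0.9,-1.2,88,143,-79,48,-9.9,-0.9,-1.2,88,143,-79,48,-9.9,-0.9,-1.2,88],
)

```text
clock: 10.0
ee_pos: [0.5689, -0.3153, 0.3585]
eef_rot: [3.141, -0.003, -1.701]
ft_force: [-0.2, 0.3, -0.4]
gripper_width: 0.088
```

Emit:
carry_out(
  commands=[0,0,0,0,0,0,88,0,0,0,0,0,0,88,0,0,0,0,0,0,88,0,0,0,0,0,0,88,0,0,0,0,0,0,88],
)

```text
clock: 10.5
ee_pos: [0.5693, -0.3107, 0.3599]
eef_rot: [-3.141, -0.002, -1.696]
ft_force: [0.9, -0.4, -0.1]
gripper_width: 0.0879
```

```bash
python3 - <<'E'
from forkpose import *
f,o=snap("wrist","pin2");print(o["ee_pos"],o["clock"])
E
python3 pin.py pics/pin2.npz; python3 - <<'E'
from forkpose import *
from workcell import *
plan(get_obs(),[0.5855,-0.313,0.202],down(np.radians(-97.1)))
E
```

```text
[ 0.56932043 -0.31080758  0.35973588] 10.55
area [ 235  133   28  127 2562]
zmax [0.06783335 0.06939921 0.0698799 ]
head rect mm (585.2926025390625, -312.9766540527344) (25.65496253967285, 60.26922607421875) 82.47037506103516
top mean [ 0.58710734 -0.31311522] n 1649
yaw -6.94651572686231
extent -0.10873840875762207 0.02845433946896712
-0.11 50 -0.0052 0.0058 0.0602 0.0625
-0.1 94 -0.0073 0.0069 0.0617 0.0643
-0.09 121 -0.0073 0.0067 0.0624 0.0643
-0.08 117 -0.0072 0.0077 0.0621 0.0646
-0.07 130 -0.0072 0.0077 0.0621 0.0652
-0.06 127 -0.0071 0.0076 0.0623 0.0648
-0.05 127 -0.007 0.0064 0.0624 0.065
-0.04 116 -0.0116 0.012 0.0627 0.0687
-0.03 245 -0.0126 0.013 0.0684 0.0709
-0.02 268 -0.0124 0.0129 0.0685 0.0702
-0.01 275 -0.0123 0.0127 0.0684 0.0702
-0.0 288 -0.0122 0.0126 0.0684 0.0702
0.01 287 -0.0131 0.0124 0.0684 0.0705
0.02 317 -0.0129 0.0123 0.0681 0.0706
shift [-1.000e-01 -1.620e+01  1.577e+02] len 158.6 rot [-0.03 -0.1  -0.06] rows 3.2
```

View pics/pin2.png

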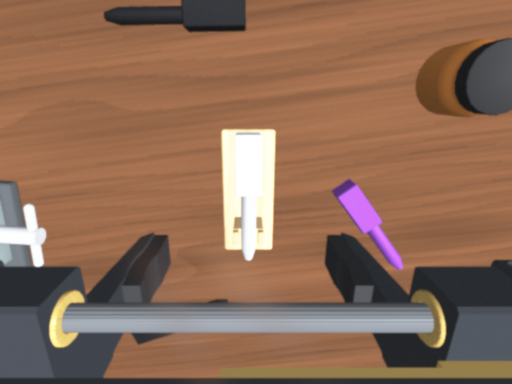

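Emit:
carry_out(
  commands=[0,-16,20,0,0,0,50,0,-16,50,0,0,0,50,0,-16,85,0,0,0,50,0,-16,110,0,0,0,50,0,-16,125,0,0,0,50],
)

```text
clock: 11.05
ee_pos: [0.5845, -0.3129, 0.2322]
eef_rot: [3.139, -0.001, -1.696]
ft_force: [0.2, -0.4, 0.0]
gripper_width: 0.051
```

Emit:
carry_out(
  commands=[0,0,15,0,0,0,50,0,0,32.5,0,0,0,50,0,0,32.5,0,0,0,50,0,0,32.5,0,0,0,50,0,0,32.5,0,0,0,50],
)

```text
clock: 11.55
ee_pos: [0.5857, -0.3139, 0.203]
eef_rot: [-3.14, -0.002, -1.697]
ft_force: [-0.6, 0.4, 0.5]
gripper_width: 0.05
```

```bash
python3 - <<'E'
from forkpose import *
from workcell import *
o=get_obs();print(o["ft_force"],o["moment"],o["gripper_width"])
plan(o,[0.5855,-0.313,0.202],down(np.radians(-97.1)))
E
```

```text
[-0.61125906  0.43217424  0.48329808] [ 0.05864049 -0.02349622  0.00159377] 0.05000394154573984
shift [-0.8  0.3  1. ] len 1.4 rot [-0.11 -0.14 -0.1 ] rows 0.0
```

Emit:
carry_out(
  commands=[0,0,1,0,0,0,15,0,0,1,0,0,0,15,0,0,1,0,0,0,15,0,0,1,0,0,0,15,0,0,1,0,0,0,15],
  grip_force=40,
)

```text
clock: 12.05
ee_pos: [0.5853, -0.3136, 0.2013]
eef_rot: [-3.141, -0.002, -1.696]
ft_force: [-0.7, 0.0, 2.7]
gripper_width: 0.0254
```

Emit:
carry_out(
  commands=[0,0,0,0,0,0,15,0,0,-5,0,0,0,15,0,0,-20,0,0,0,15,0,0,-45,0,0,0,15,0,0,-80,0,0,0,15],
)

```text
clock: 12.55
ee_pos: [0.5844, -0.313, 0.281]
eef_rot: [3.139, -0.001, -1.696]
ft_force: [0.4, 0.1, -1.9]
gripper_width: 0.0252
```

Emit:
carry_out(
  commands=[0,0,-40,0,0,0,15,0,0,-80,0,0,0,15,0,0,-100,0,0,0,15,0,0,-105,0,0,0,15,0,0,-105,0,0,0,15],
)

```text
clock: 13.05
ee_pos: [0.585, -0.3132, 0.3866]
eef_rot: [-3.14, -0.002, -1.696]
ft_force: [0.1, -0.2, -2.3]
gripper_width: 0.0253
```

```bash
python3 - <<'E'
from forkpose import *
f,o=snap("wrist","pin3");print(o["ee_pos"],o["ft_force"],o["gripper_width"])
p,R=cur(o)
L=(cloud(f)-p)@R*1000
L[...,2]-=147
# pin seen in tool frame: tip toward +y
b=L.reshape(-1,3); k=(abs(b[:,0])<12)&(b[:,1]>20)&(b[:,1]<130)&(abs(b[:,2])<25); print(k.sum())
k=(abs(b[:,0])<20)&(b[:,1]>-40)&(b[:,1]<130)&(abs(b[:,2])<25); P=b[k]
for a in range(-40,130,10):
    q=P[(P[:,1]>a)&(P[:,1]<a+10)]
    if len(q)>5: print(a,len(q),q[:,0].min().round(1),q[:,0].max().round(1),np.percentile(q[:,2],[2,50]).round(1))
t=np.arange(-135,60)
print("standoff target")
plan(o,O+X*(0.058+0.100)+Z*0.147,TR)
E
```

```text
[ 0.58476353 -0.31295456  0.38521355] [ 0.16412686  0.8505748  -2.72175843] 0.025683270960558648
1035
-40 1138 -13.3 11.6 [-15.5  -5.3]
-30 1309 -13.8 12.2 [-16.8 -15.6]
-20 1248 -19.7 20.0 [-17.3 -15.5]
-10 2169 -20.0 20.0 [-24.1 -15.3]
0 982 -14.9 13.5 [-16.6 -15.4]
20 100 -12.7 11.3 [-16.2 -15.3]
30 236 -7.9 6.5 [-10.9  -9.6]
40 417 -8.6 7.4 [-10.7  -9.1]
50 276 -8.2 6.9 [-10.7  -8.7]
60 10 -8.3 7.0 [-5.6 -3.9]
standoff target
shift [-330.     2.7   24.8] len 330.9 rot [25.05  0.82  4.05] rows 6.6
```

View pics/pin3.png

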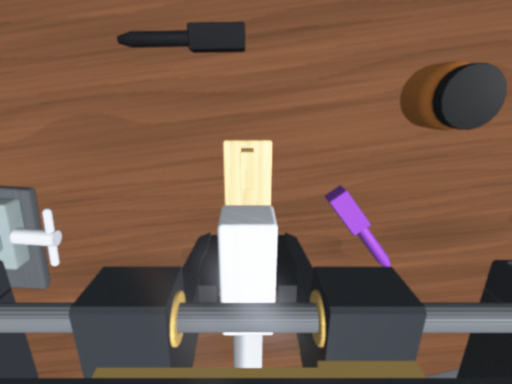

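```bash
cat > tgt.py <<'E'
from forkpose import *
from workcell import *
import sys
d=float(sys.argv[1]) # shoulder gap from cheek mm
o=get_obs()
w=np.array([0,0,-0.22*9.81]); p,R=cur(o)
e=(p-O)@FR*1000
print("clock",o["clock"],"tool in fork mm",e.round(2)-np.array([58,0,146.3]),"F fork",(FR.T@(o["ft_force"]-w)).round(1),"M fork",(FR.T@o["moment"]).round(2),"w",o["gripper_width"].round(4))
plan(o,O+X*(0.058+d/1000)+Y*-0.0005+Z*0.1463,TR)
E
python3 tgt.py 110
```

```text
Traceback (most recent call last):
  File "tgt.py", line 8, in <module>
    print("clock",o["clock"],"tool in fork mm",e.round(2)-np.array([58,0,146.3]),"F fork",(FR.T@(o["ft_force"]-w)).round(1),"M fork",(FR.T@o["moment"]).round(2),"w",o["gripper_width"].round(4))
                                                                                                                                                                     ^^^^^^^^^^^^^^^^^^^^^^^^
AttributeError: 'float' object has no attribute 'round'
```

```bash
sed -i 's/o\["gripper_width"\].round(4)/round(o["gripper_width"],4)/' tgt.py; python3 tgt.py 110
```

```text
clock 13.1 tool in fork mm [ 134.48 -328.91   12.44] F fork [-0.2  0.9 -0.5] M fork [ 0.07 -0.05 -0.03] w 0.0257
shift [-328.8   -6.6   21.2] len 329.6 rot [25.05  0.82  4.05] rows 6.6
```

Emit:
carry_out(
  commands=[-42,-1,2,3,0,0.5,15,-84,-2,5,6,0.2,1,15,-126,-3,8,9,0.3,1.5,15,-168,-4,11,12,0.4,2,15,-210,-5,14,15,0.5,2.5,15],
)

```text
clock: 13.6
ee_pos: [0.6156, -0.1039, 0.3693]
eef_rot: [-2.881, -0.004, -1.741]
ft_force: [0.7, 0.2, -2.6]
gripper_width: 0.0256
```

```bash
python3 tgt.py 110
```

```text
clock 13.6 tool in fork mm [ 118.05 -117.83    2.56] F fork [ 0.4  0.3 -0.7] M fork [0.04 0.26 0.01] w 0.0256
shift [-117.5    4.3    4.2] len 117.6 rot [10.08  0.29  1.53] rows 2.4
```

Emit:
carry_out(
  commands=[-30,1,1,3,0,0.5,15,-65,2,2,6,0.2,1,15,-100,3,3,9,0.3,1.5,15,-117.5,4,4,10.1,0.3,1.5,15,-117.5,4,4,10.1,0.3,1.5,15],
)

```text
clock: 14.1
ee_pos: [0.6326, 0.0152, 0.3636]
eef_rot: [-2.707, -0.001, -1.76]
ft_force: [0.1, 0.6, -2.0]
gripper_width: 0.0255
```

Emit:
carry_out(
  commands=[0,0,0,0,0,0,15,0,0,0,0,0,0,15,0,0,0,0,0,0,15,0,0,0,0,0,0,15,0,0,0,0,0,0,15],
)

```text
clock: 14.6
ee_pos: [0.6335, 0.0099, 0.3662]
eef_rot: [-2.703, -0.001, -1.768]
ft_force: [0.5, 0.2, -3.1]
gripper_width: 0.0252
```

```bash
python3 tgt.py 90; python3 - <<'E'
from forkpose import *
fs,o=snap("side","st1s");ft,_=snap("top","st1t");fw,_=snap("wrist","st1w")
a=cv2.resize(fs["pixels"][130:230,190:310],None,fx=5,fy=5,interpolation=cv2.INTER_CUBIC)
cv2.imwrite("pics/st1sz.png",a)
b=cv2.resize(ft["pixels"][140:240,190:310],None,fx=5,fy=5,interpolation=cv2.INTER_CUBIC)
cv2.imwrite("pics/st1tz.png",b)
E
```

```text
clock 14.6 tool in fork mm [112.43  -2.75   1.73] F fork [-0.   0.3 -1.1] M fork [0.06 0.57 0.  ] w 0.0252
shift [-2.3 22.4  1.7] len 22.6 rot [-0.13 -0.04  0.01] rows 0.5
```

View pics/st1sz.png

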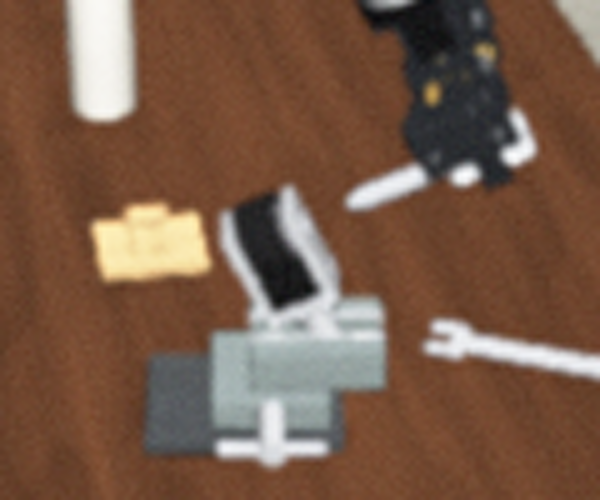

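View pics/st1tz.png

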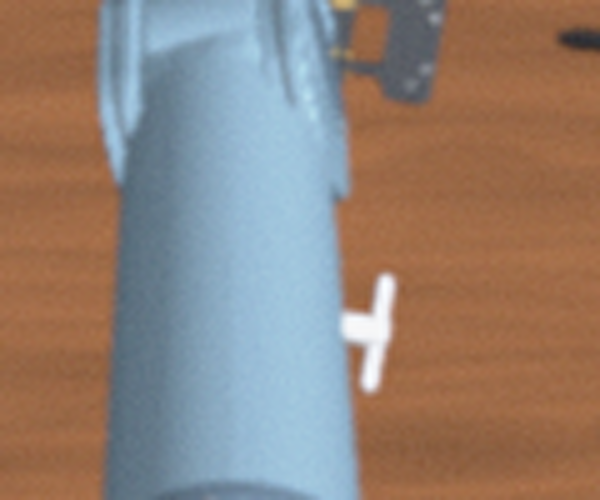

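View pics/st1w.png

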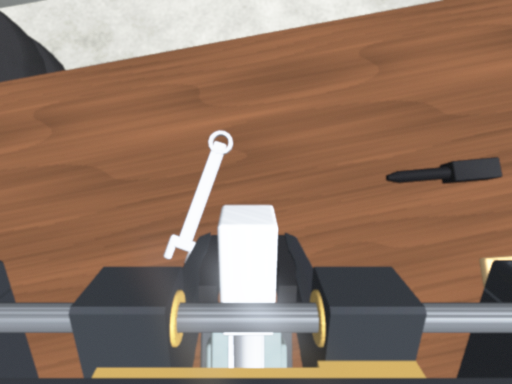

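```bash
python3 - <<'E'
from forkpose import *
f=load("pics/st1s.npz");L=(cloud(f)-O)@FR*1000;b=L.reshape(-1,3)
k=(abs(b[:,1])<25)&(abs(b[:,2])<25)&(b[:,0]>45)&(b[:,0]<115);P=b[k];print(k.sum())
for a in range(50,115,8):
    q=P[(P[:,0]>=a)&(P[:,0]<a+8)]
    if len(q):print(a,len(q),"y",q[:,1].min().round(1),"z",q[:,2].min().round(1),q[:,2].max().round(1))
k=(b[:,1]>-26)&(b[:,1]<-15)&(b[:,2]>-15)&(b[:,2]<25)&(abs(b[:,0])<32);P=b[k];print(k.sum(),"cheek edge y",np.percentile(P[:,1],[5,50,95]),"z max",P[:,2].max(),"x",P[:,0].min(),P[:,0].max())
k=(abs(b[:,1])<18)&(b[:,2]>10)&(b[:,2]<28)&(b[:,0]>17)&(b[:,0]<31);print("cheek top z",np.percentile(b[k],[5,50,95],axis=0))
E
```

```text
56
66 6 y -10.3 z -5.3 5.4
74 8 y -13.4 z -3.7 6.7
82 9 y -12.4 z -5.2 8.3
90 11 y -13.3 z -5.6 8.3
98 11 y -13.8 z -5.5 8.4
106 10 y -14.4 z -4.5 8.7
114 1 y -7.5 z 1.2 1.2
86 cheek edge y [-25.3324355  -21.49059924 -16.37306558] z max 24.795693016127935 x -26.193144184647345 30.37969490689707
cheek top z [[ 17.15844967 -16.31249135  10.87779469]
 [ 25.16707219   1.35441786  15.735863  ]
 [ 29.6359755   16.10357753  19.52668172]]
```

Emit:
carry_out(
  commands=[-2,5,2,0,0,0,15,-2,11,2,0,0,0,15,-2,17,2,0,0,0,15,-2,22,2,0,0,0,15,-2,22,2,0,0,0,15],
)

```text
clock: 15.25
ee_pos: [0.6144, 0.0167, 0.3545]
eef_rot: [-2.704, -0.001, -1.767]
ft_force: [-0.4, 0.2, -1.0]
gripper_width: 0.0257
```

Emit:
carry_out(
  commands=[0,0,0,0,0,0,15,0,0,0,0,0,0,15,0,0,0,0,0,0,15,0,0,0,0,0,0,15,0,0,0,0,0,0,15],
)

```text
clock: 15.75
ee_pos: [0.6153, 0.0164, 0.355]
eef_rot: [-2.703, -0.001, -1.767]
ft_force: [0.1, -0.7, -2.3]
gripper_width: 0.0255
```

```bash
python3 tgt.py 70
```

```text
clock 15.75 tool in fork mm [ 9.036e+01  1.000e-02 -3.100e-01] F fork [ 0.1 -0.7 -0.2] M fork [0.02 0.53 0.04] w 0.0255
shift [ 0.5 20.4 -0.4] len 20.4 rot [-0.13 -0.01  0.06] rows 0.4
```

Aligned. Insert gradually.

Emit:
carry_out(
  commands=[0.5,4,-0.3,0,0,0,15,0.5,9,-0.3,0,0,0,15,0.5,14,-0.3,0,0,0,15,0.5,18,-0.3,0,0,0,15,0.5,20,-0.3,0,0,0,15],
)

```text
clock: 16.25
ee_pos: [0.5967, 0.0197, 0.3464]
eef_rot: [-2.704, -0.001, -1.767]
ft_force: [-0.1, 0.3, -3.2]
gripper_width: 0.0256
```

```bash
python3 tgt.py 58
```

```text
clock 16.25 tool in fork mm [69.59 -0.39 -0.11] F fork [-0.5  0.2 -0.9] M fork [ 0.06  0.56 -0.  ] w 0.0256
shift [ 0.1 11.6 -0.1] len 11.6 rot [-0.09 -0.01  0.09] rows 0.2
```

Emit:
carry_out(
  commands=[0,3,0,0,0,0,15,0,6,0,0,0,0,15,0,9,0,0,0,0,15,0,11.5,0,0,0,0,15,0,11.5,0,0,0,0,15],
)

```text
clock: 16.75
ee_pos: [0.5867, 0.0216, 0.3416]
eef_rot: [-2.704, -0.001, -1.767]
ft_force: [0.2, 1.2, -2.8]
gripper_width: 0.0256
```

```bash
python3 tgt.py 46
```

```text
clock 16.75 tool in fork mm [58.36 -0.5  -0.14] F fork [-0.3  1.2 -0.6] M fork [ 0.03  0.6  -0.01] w 0.0256
shift [-0.  12.4 -0.2] len 12.4 rot [-0.1  -0.02  0.07] rows 0.2
```

Emit:
carry_out(
  commands=[0,3,0,0,0,0,15,0,6,0,0,0,0,15,0,9,0,0,0,0,15,0,12,0,0,0,0,15,0,12,0,0,0,0,15],
)

```text
clock: 17.25
ee_pos: [0.5759, 0.0238, 0.3365]
eef_rot: [-2.704, -0.001, -1.767]
ft_force: [-0.6, -0.1, -2.1]
gripper_width: 0.0255
```

```bash
python3 tgt.py 34
```

```text
clock 17.25 tool in fork mm [46.19 -0.47 -0.19] F fork [-0.5 -0.2  0.3] M fork [-0.01  0.57  0.05] w 0.0255
shift [ 0.  12.2 -0.2] len 12.2 rot [-0.08 -0.02  0.09] rows 0.2
```

Emit:
carry_out(
  commands=[0,3,0,0,0,0,15,0,6,0,0,0,0,15,0,9,0,0,0,0,15,0,12,0,0,0,0,15,0,12,0,0,0,0,15],
)

```text
clock: 17.75
ee_pos: [0.5652, 0.0258, 0.3313]
eef_rot: [-2.704, -0.001, -1.767]
ft_force: [-0.4, -0.1, -1.8]
gripper_width: 0.0258
```

```bash
python3 tgt.py 20
```

```text
clock 17.75 tool in fork mm [34.18 -0.51 -0.23] F fork [-0.2 -0.1  0.5] M fork [ 0.06  0.54 -0.02] w 0.0258
shift [-0.  14.2 -0.2] len 14.2 rot [-0.08 -0.02  0.08] rows 0.3
```

Emit:
carry_out(
  commands=[0,3,-0.2,0,0,0,15,0,6,-0.2,0,0,0,15,0,9,-0.2,0,0,0,15,0,12,-0.2,0,0,0,15,0,14,-0.2,0,0,0,15],
)

```text
clock: 18.25
ee_pos: [0.5528, 0.0283, 0.3257]
eef_rot: [-2.703, -0.001, -1.767]
ft_force: [-0.2, -0.4, -2.2]
gripper_width: 0.0256
```

```bash
python3 tgt.py 8
```

```text
clock 18.25 tool in fork mm [ 2.035e+01 -5.300e-01 -1.000e-02] F fork [-0.2 -0.4 -0. ] M fork [0.   0.52 0.  ] w 0.0256
shift [-0.  12.3 -0. ] len 12.3 rot [-0.11 -0.01  0.07] rows 0.2
```

Emit:
carry_out(
  commands=[0,3,0,0,0,0,15,0,6,0,0,0,0,15,0,9,0,0,0,0,15,0,12,0,0,0,0,15,0,12,0,0,0,0,15],
)

```text
clock: 18.75
ee_pos: [0.5421, 0.0304, 0.3205]
eef_rot: [-2.704, -0.001, -1.767]
ft_force: [-0.1, -0.1, -2.3]
gripper_width: 0.0258
```

```bash
python3 tgt.py 0
```

```text
clock 18.75 tool in fork mm [ 8.21 -0.53 -0.06] F fork [-0.1 -0.1 -0.1] M fork [ 0.02  0.59 -0.04] w 0.0258
shift [-0.   8.2 -0.1] len 8.2 rot [-0.09 -0.02  0.09] rows 0.2
```

Emit:
carry_out(
  commands=[0,2,0,0,0,0,15,0,4,0,0,0,0,15,0,5,0,0,0,0,15,0,6,0,0,0,0,15,0,7,0,0,0,0,15],
)

```text
clock: 19.25
ee_pos: [0.5363, 0.0316, 0.3178]
eef_rot: [-2.703, -0.001, -1.767]
ft_force: [1.2, -0.9, -1.7]
gripper_width: 0.0254
```

```bash
python3 tgt.py 0
```

```text
clock 19.25 tool in fork mm [ 1.7  -0.56 -0.02] F fork [ 1.4 -0.6 -0.2] M fork [ 0.02  0.51 -0.07] w 0.0254
shift [-0.1  1.7 -0. ] len 1.7 rot [-0.13 -0.01  0.07] rows 0.0
```

Emit:
carry_out(
  commands=[0,0.5,0,0,0,0,15,0,1,0,0,0,0,15,0,1.5,0,0,0,0,15,0,2,0,0,0,0,15,0,2,0,0,0,0,15],
)

```text
clock: 19.75
ee_pos: [0.5345, 0.0319, 0.317]
eef_rot: [-2.703, -0.001, -1.767]
ft_force: [-0.7, 0.0, -1.4]
gripper_width: 0.0259
```

```bash
python3 tgt.py 0
```

```text
clock 19.75 tool in fork mm [-0.26 -0.57 -0.03] F fork [-0.3 -0.1  1. ] M fork [ 0.06  0.54 -0.03] w 0.0259
shift [-0.1 -0.3 -0. ] len 0.3 rot [-0.13 -0.01  0.07] rows 0.0
```

Emit:
carry_out(
  commands=[0,0.3,0,0,0,0,15,0,0.6,0,0,0,0,15,0,0.9,0,0,0,0,15,0,1.2,0,0,0,0,15,0,1.5,0,0,0,0,15],
)

```text
clock: 20.25
ee_pos: [0.5341, 0.0319, 0.3169]
eef_rot: [-2.701, 0.0, -1.767]
ft_force: [6.0, -1.9, -2.4]
gripper_width: 0.0257
```

```bash
python3 tgt.py 0
```

```text
clock 20.25 tool in fork mm [-0.66 -0.65  0.13] F fork [ 5.6 -0.7 -2.8] M fork [-0.15 -0.59 -0.04] w 0.0257
shift [-0.1 -0.7  0.1] len 0.7 rot [-0.27  0.02  0.04] rows 0.0
```

Emit:
carry_out(
  commands=[0,0.5,0,0,0,0,15,0,1,0,0,0,0,15,0,1.5,0,0,0,0,15,0,1.5,0,0,0,0,15,0,1.5,0,0,0,0,15],
)

```text
clock: 20.75
ee_pos: [0.5337, 0.032, 0.3169]
eef_rot: [-2.698, 0.001, -1.768]
ft_force: [9.4, -3.3, -3.0]
gripper_width: 0.0253
```

```bash
python3 tgt.py 0; python3 - <<'E'
from forkpose import *
fs,o=snap("side","in1s")
cv2.imwrite("pics/in1sz.png",cv2.resize(fs["pixels"][130:230,190:310],None,fx=5,fy=5,interpolation=cv2.INTER_CUBIC))
E
```

```text
clock 20.75 tool in fork mm [-1.03 -0.69  0.27] F fork [ 8.5 -1.4 -4.9] M fork [-0.22 -1.08 -0.04] w 0.0253
shift [-0.2 -1.   0.3] len 1.1 rot [-0.42  0.05  0.01] rows 0.0
```

View pics/in1sz.png

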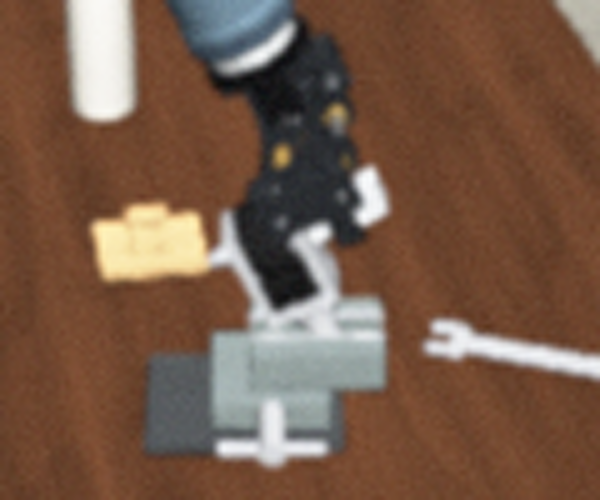

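Emit:
carry_out(
  commands=[0,0,0,0,0,0,60,0,0,0,0,0,0,60,0,0,0,0,0,0,60,0,0,0,0,0,0,60,0,0,0,0,0,0,60],
)

```text
clock: 21.3
ee_pos: [0.5317, 0.0325, 0.3156]
eef_rot: [-2.703, -0.001, -1.767]
ft_force: [-0.2, -0.9, -0.1]
gripper_width: 0.06
```

Emit:
carry_out(
  commands=[0,0,-5,0,0,0,60,0,0,-20,0,0,0,60,0,0,-40,0,0,0,60,0,0,-70,0,0,0,60,0,0,-100,0,0,0,60],
)

```text
clock: 21.8
ee_pos: [0.4895, 0.0407, 0.4071]
eef_rot: [-2.704, -0.001, -1.767]
ft_force: [1.7, 0.4, 0.1]
gripper_width: 0.0601
```

Emit:
carry_out(
  commands=[0,-5,-15,0,0,0,60,0,-10,-30,0,0,0,60,0,-10,-30,0,0,0,60,0,-10,-30,0,0,0,60,0,-10,-30,0,0,0,60],
)

```text
clock: 22.3
ee_pos: [0.4863, 0.0414, 0.4367]
eef_rot: [-2.704, -0.001, -1.767]
ft_force: [-0.1, 1.0, -0.3]
gripper_width: 0.0598
```

```bash
python3 tgt.py 0; python3 - <<'E'
from forkpose import *
fs,o=snap("side","out1s");fw,_=snap("wrist","out1w")
cv2.imwrite("pics/out1sz.png",cv2.resize(fs["pixels"][130:230,190:310],None,fx=5,fy=5,interpolation=cv2.INTER_CUBIC))
L=(cloud(fw)-O)@FR*1000;b=L.reshape(-1,3)
k=(abs(b[:,1])<16)&(b[:,2]>9)&(b[:,2]<18)&(b[:,0]>28);P=b[k];print("head top",k.sum(),np.percentile(P,[1,50,99],axis=0).round(1))
A=np.c_[np.ones(len(P)),P[:,0]-58,P[:,1]];print("top plane",np.linalg.lstsq(A,P[:,2],rcond=None)[0], cv2.minAreaRect(P[:,:2].astype(np.float32)))
k=(abs(b[:,1])<10)&(abs(b[:,2])<12)&(b[:,0]>60)&(b[:,0]<110);P=b[k]
if len(P):print("end face",k.sum(),np.percentile(P,[1,50,99],axis=0).round(1))
E
```

```text
clock 22.3 tool in fork mm [  5.82  -0.68 129.28] F fork [0.5 1.  1.8] M fork [-0.01  0.44 -0.04] w 0.0598
shift [ -0.3   5.9 129.3] len 129.4 rot [-0.04 -0.06  0.08] rows 2.6
head top 1617 [[ 28.1 -12.5   9.1]
 [ 56.3   0.4  10.5]
 [ 87.1  12.2  16.1]]
top plane [10.59854159 -0.04990357  0.017693  ] ((58.43647766113281, 0.02653789520263672), (60.85576248168945, 31.940353393554688), 0.019145946949720383)
end face 820 [[60.5 -9.9 -9.8]
 [77.3  0.   9.5]
 [89.   9.9 11.3]]
```

View pics/out1w.png

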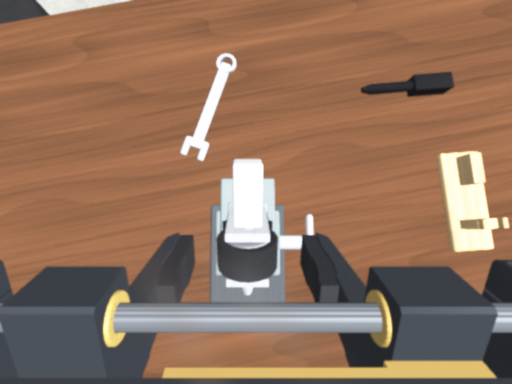

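View pics/out1sz.png

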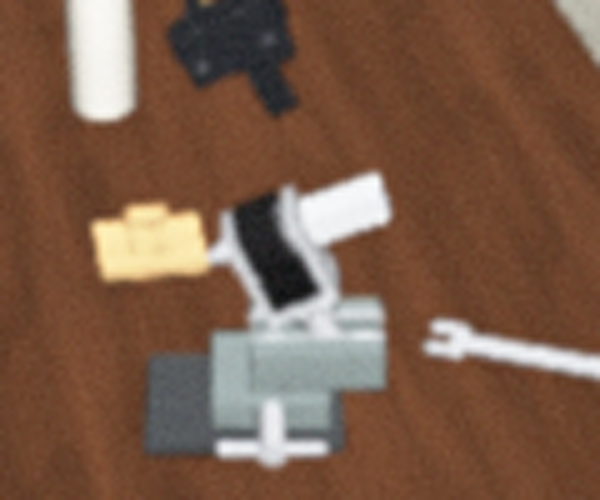

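```bash
python3 - <<'E'
from forkpose import *
f=load("pics/out1w.npz")
L=(cloud(f)-O)@FR*1000;b=L.reshape(-1,3)
k=(abs(b[:,1])<9)&(b[:,0]>25)&(b[:,0]<100)&(b[:,2]>-25)&(b[:,2]<20);P=b[k]
for a in range(-18,18,3):
    q=P[(P[:,2]>=a)&(P[:,2]<a+3)]
    if len(q):print(a,len(q),np.percentile(q[:,0],[5,50,95]).round(1))
print()
for a in range(26,94,4):
    q=P[(P[:,0]>=a)&(P[:,0]<a+4)&(P[:,2]>5)]
    if len(q):print(a,len(q),np.percentile(q[:,2],[5,50,95]).round(1))
k=(abs(b[:,1])<16)&(b[:,0]<-29)&(b[:,0]>-65)&(b[:,2]>-20)&(b[:,2]<20);P=b[k]
print("tip",k.sum(),np.percentile(P,[1,50,99],axis=0).round(1))
# wheel
k=(abs(b[:,1])<10)&(abs(b[:,0])<17)&(b[:,2]>15)&(b[:,2]<40);print("wheel top",np.percentile(b[k],[1,50,99],axis=0).round(1))
E
```

```text
-18 3 [87.8 87.9 87.9]
-15 1 [88.1 88.1 88.1]
-12 15 [87.9 88.2 88.3]
-9 5 [88.4 88.4 88.5]
-6 20 [88.2 88.4 88.6]
-3 1 [88.5 88.5 88.5]
0 19 [88.6 88.8 88.9]
3 21 [25.8 88.8 89. ]
6 173 [27.6 83.3 88.7]
9 1057 [31.9 58.3 83.6]
12 112 [27.7 34.3 47.3]
15 31 [27.3 28.1 28.2]

26 131 [ 6.9 14.7 19.7]
30 76 [10.7 11.8 12.5]
34 83 [10.7 11.7 12.9]
38 85 [10.5 11.3 12.3]
42 82 [10.1 11.  12.2]
46 83 [10. 11. 12.]
50 84 [10.  10.9 11.9]
54 85 [ 9.2 10.4 11.4]
58 90 [ 9.4 10.2 11.4]
62 83 [ 9.2 10.2 11.2]
66 82 [ 9.1 10.  11. ]
70 96 [ 8.8  9.8 10.7]
74 85 [ 8.4  9.6 10.7]
78 92 [ 8.4  9.3 10.7]
82 87 [ 8.1  9.1 10.2]
86 94 [ 5.4  8.4 10. ]
tip 71 [[-47.6  -4.8   5. ]
 [-41.5   0.2   7.3]
 [-36.1   5.3   9.9]]
wheel top [[-15.9  -9.6  15.5]
 [  4.6   0.3  29.5]
 [ 16.6   9.4  31.6]]
```

```bash
python3 - <<'E'
from h import *
a=load("pics/side0.npz");b=load("pics/out1s.npz")
d=cv2.GaussianBlur(cv2.absdiff(a["pixels"],b["pixels"]),(5,5),0).max(2)
for n,(u,v) in dict(can=(210,137),jar=(320,322),wrench=(298,201)).items(): print(n,d[v-18:v+18,u-22:u+22].max())
from workcell import *
print(sign_off(), get_obs()["clock"])
E
```

```text
can 226
jar 6
wrench 5
the job is handed in; nothing more can be done
the job is handed in; nothing more can be done
```

```bash
python3 - <<'E'
from h import *
a=load("pics/side0.npz");b=load("pics/out1s.npz")
d=cv2.GaussianBlur(cv2.absdiff(a["pixels"],b["pixels"]),(5,5),0).max(2)
print(d[120:156,196:217].max())
cv2.imwrite("pics/can.png",cv2.resize(np.hstack([a["pixels"][100:170,180:270],b["pixels"][100:170,180:270]]),None,fx=4,fy=4))
E
```

```text
4
```

View pics/can.png

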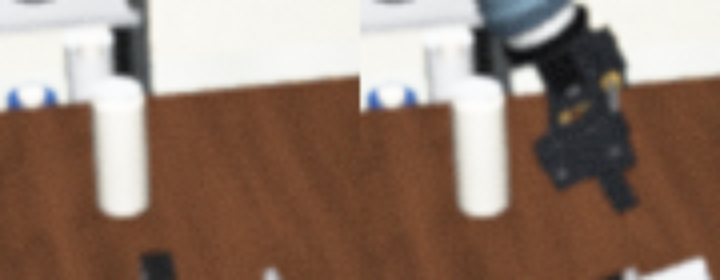

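The wheel is seated in the fork and released. The axle pin is threaded from the raised side through the cheek, the wheel and the other cheek, and the arm is clear of everything. I handed the job in at about 22.4 s of the 72 s allowed. The highest contact force I read at the end of a move was about 10 N, when I pressed the head against the cheek.

**Last checks**
- **Pin depth:** The head's end face measures about 88.3–88.5 mm along fork x on the pin's axis, where 88 mm is fully home. The tip shows beyond the far cheek.
- **Head not perfectly square:** Once released, the head droops about 2.5–3°, which fits the play in the holes. Its lower edge touches the cheek and about 1 mm may be open at the top edge. I left it as it rested.
- **Wheel:** Its top reads about 30–31 mm above the fork's origin, where 30 mm is fully seated, and it sits between the cheeks.
- **Other objects:** The jar and wrench are unchanged in the side view. My first comparison flagged the spray can, but only because the gripper was in that part of the picture. Comparing the can alone, after handing in, showed no change.

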